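# Start and run home the wing nut on the coater's work-holder spindle

## Robot

A 7-joint arm with a two-finger parallel gripper is mounted at the origin on the work surface. World frame = base frame: x ahead of the robot, y to its left, z up, the work surface at z = 0. Lengths are in m, angles in rad, forces in N, time in s.
With the tool pointing down it reaches from about 0.4 to 0.85 m from the base axis. Payload 4.5 kg.
Tool frame: the origin (TCP) lies between the finger pads; the fingertips stand 8 mm ahead of it and the grasp point (between the pads) lies 11 mm behind it; z points along the fingers, y is the direction in which the jaws open and shut (so a half turn about z gives the same grasp; the last joint's range is limited). The gripper opens to 88 mm and grips with 3 to 60 N. Pads are 18 mm wide; open, the fingers measure 123 mm over their backs; the gripper's body (75 mm by 187 mm) begins 45 mm behind the grasp point.
Start: joints at [1.219, 0.689, -0.195, 1.565, 0.157, 0.902, -0.215], TCP at [0.235, -0.579, 0.247] pointing down, gripper open.
Joint ranges: [-3.01, 3.01], [-0.46, 2.08], [-1.47, 1.51], [0.13, 2.56], [-1, 4.14], [0.04, 2.09], [-2.66, 2.66]. Speed limits (rad/s): [2.57, 2.57, 3.14, 3.14, 3.14, 3.14, 3.14].

## Interface

Orientations are given as a unit quaternion [x, y, z, w].
In Python, from plant import r gives the robot as it stands.
- The arm moves only by the tool carry_out, never from a script. Its argument "commands" is a list that holds one entry, the list of rows, each a list of 7 numbers: the turn, a rotation vector about the tool's x, y, z in rad, then the shift along the tool's x, y, z in cm, then the finger opening in cm, from 0 to 8.81. A call has 1 to 10 rows; each row is the pose to reach, as a shift and turn from the pose commanded when the call began, along the tool's axes at that moment; what a row does not reach only later rows make up. A row lasts 1/12 s, in which the tool goes at most 41.7 mm and 7.16 degrees, less where a joint would pass 70% of its speed; a pose out of reach is approached as far as the arm can. A call with a gripper value outside its range is refused whole. The fingers move at their own pace and stop on an object; "force" is the grip in N (left out, the last holds). Time passes only in rows, so rows that repeat a pose let the fingers close. It gives the time, the measured TCP pose, the force and the opening at its end, in the units of the state.
- r.get_state(): the state, without advancing time (a new reading comes with each control period).
- r.snapshot(name): name is "side" or "top"; returns a dict with "pixels" (384x512x3 uint8, red, green, blue), "mtx" (3x3 intrinsics, pixels), "xyz" and "rotation" of the camera in the world. Camera axes: x right, y down, z forward; pixel columns grow to the right and rows downward; lengths in m; the calibration is good to about 2 mm. A picture is of the moment at which its call begins. There is no depth.
- r.finish_job(): hands the job in, once; it reports no verdict.
The state is a dict: "clock": time; "q": joint angles; "qd": joint speeds; "joint_torque": joint torques, N m; "tool_pos": TCP position; "eef_rot": TCP orientation; "contact_force": force on the tool from outside, world axes, zero at the start; "moment": the same for the moment, N m; "opening": opening from 0.0 (shut) to 1.0 (fully open).
Only numpy, scipy, OpenCV 4.12 (cv2) and the standard library are available. Lean on these libraries where they do the work, as an engineer would, in place of code of your own. Each camera call takes 0.05 s, during which the arm holds its last target.

## Task

Fit the wing nut onto the threaded spindle that sticks up through the coating carrier plate: set it on the spindle, turn it backward (anticlockwise from above), letting it ride on the thread without forcing it, until you feel the thread start drop, then run it forward (clockwise) down to the plate's boss and nip it up snug, so that it still clamps the plate when you let go. Never force the thread or overtighten it, and leave the other parts and tools on the chamber floor where they are.

Things in the scene. Friction and masses are not known exactly. Their poses are not given: they have to be found in the camera images.
- nut_mid (a point): The wing nut, bare steel, loose, 0.3 kg (may vary by a fifth), upright on a white mat; the only part with two ears. 58 mm tall: a round hub, 54 mm wide and 30 mm tall, closed on top, open below, under one upright flat blade (two round ears joined by a web). This point: on its axis, 29 mm above its foot. z up, x along the blade, y across it.
- nut_blade (a point): Where to grip the nut: middle of its blade, 42 mm above the foot. The blade is 12 mm thick (across y) and 68 mm long; it stands 30 to 53 mm above the foot at the middle, 58 mm at the ears. Grip from above across its thickness, fingertips above the hub's top (12 mm below this point).
- nut_foot (a point): Centre of the nut's flat foot, 57 mm wide. Bore 38 mm, with a right-hand two-start inner thread (30 mm inside) whose lowest ends are 3 mm above the foot. Held loosely, the nut slides down by its own weight; it does not turn by itself.
- seat (a point): Point on the spindle's axis at the flat face of the dark steel boss (66 mm wide) on which the nut's foot must finally bear, 84 mm above the chamber floor; z up along the spindle. After the drop the foot is 5 mm above this point; forward turning (clockwise from above) brings it down 14 mm per turn onto the boss after about 130 degrees, and it clamps after about 25 to 45 degrees more (1 mm axial play).
- thread_top (a point): On the spindle's axis, 15 mm above the seat, level with the tops of the two thread starts. Right-hand two-start thread, 36 mm outside, pitch 7 mm, lead 14 mm per turn, blunt starts on opposite sides; their turn angle varies and no axis given here shows it. The spindle is braked and does not turn.
- spindle_tip (a point): Top of the spindle, 23 mm above the seat: a plain nose 27 mm wide and 8 mm tall above the thread, tapering over its last 4.5 mm to 19 mm. A nut set on it rests with its foot 5 to 12 mm above the seat, by its angle; turned backward it climbs (14 mm per turn) to 12 mm, within half a turn, then drops 7 mm at the thread starts.
- carrier: Coating carrier plate, aluminium disc 204 mm in diameter, 8 mm thick, fixed and keyed on the stage, with six coated coupons in low clips round its rim; origin at the centre of its underside, 70 mm above the chamber floor; the boss round the spindle (66 mm wide) rises 6 mm above its top. Snug is about 0.4 to 1.5 N m on the nut; past first bite the clamp force climbs by about 60 N per 0.1 rad.
- stage: Rotary work-holder stage that carries the carrier plate and the spindle, fixed on the chamber floor: flange 136 mm wide, round housing 90 mm; origin at the centre of its underside.
- round_nut_mid (a point): Bystander: knurled round nut, 48 mm wide, 28 mm tall, no ears, on the mat; its centre.
- spacer_mid (a point): Bystander: plain aluminium spacer ring 54 mm wide, 18 mm tall, on the mat; its centre.
- target_mid (a point): Bystander: copper target disc 75 mm wide, 6 mm thick, on the mat; its centre.
- wrench: Bystander: steel spanner 170 mm long, lying on the chamber floor.
- driver: Bystander: screwdriver 190 mm long, lying on the chamber floor.
- jar: Bystander: screw jar 52 mm wide, 62 mm tall; origin under its centre.
- post: Bystander: aluminium post 28 mm wide, 95 mm tall, standing; origin under its centre.
Not all that is in view belongs to the job. Leave any red look-alike of the part that bears nut_mid alone.

How it is judged:
By the outcome, as a careful person would: the job done as asked, in the order asked, and still so for the second after the job is handed in, with the robot touching nothing.
It also fails if it takes over 64 s, if anything falls off the work surface, if the arm or the gripper's body presses on something with over 40 N, if the wrist force passes 120 N, or if a joint passes its speed limit or range.

## Working session

There is one attempt and no reset: what is moved stays moved. The work goes in short steps, Python scripts to look and compute and a tool call to move; the robot and the scene stay as the last step left them, time stands still between calls to the robot, and variables do not carry over. Pictures are saved under pics/ and viewed, and the job is handed in when it is done.

Besides the shell and the picture viewer there is one more tool, called after "Call:" by a JSON object that holds its "api" and its "payload". carry_out: Moves the arm, as the interface text tells. Its arguments: {"type":"object","properties":{"commands":{"type":"array"},"force":{"type":"number"}},"required":["commands"]}

```bash
mkdir -p pics; ls; python3 - <<'E'
from plant import r
import cv2,numpy as np
for n in("side","top"):
    s=r.snapshot(n); cv2.imwrite(f"pics/{n}0.png",s["pixels"][:,:,::-1]); print(n,s["mtx"].tolist(),s["xyz"],s["rotation"])
s=r.get_state();print({k:np.round(v,4).tolist() for k,v in s.items()})
E
```

```text
pics
side [[483.77518870168734, 0.0, 253.4553419135943], [0.0, 483.77518870168734, 189.04227976692323], [0.0, 0.0, 1.0]] [0.37906362 1.08499588 0.89900833] [-0.06450411  0.89512133 -0.43973534  0.03506924]
top [[354.1828750152813, 0.0, 251.30296234718375], [0.0, 354.1828750152813, 195.17592455180608], [0.0, 0.0, 1.0]] [0.33861433 0.01844704 1.09357988] [ 0.75632263 -0.64622648  0.06559893 -0.07787297]
{'clock': 0.1, 'q': [1.2188, 0.6899, -0.1945, 1.5662, 0.1573, 0.9025, -0.2151], 'qd': [0.0004, -0.0016, -0.0021, -0.0042, -0.0011, 0.0011, 0.001], 'joint_torque': [-0.0033, -52.8502, -1.2718, -15.3838, -0.0526, 0.002, 0.0], 'tool_pos': [0.2349, -0.5786, 0.246], 'eef_rot': [0.9814, 0.1918, -0.0002, -0.0008], 'contact_force': [0.4864, 0.9317, -0.9414], 'moment': [0.0184, -0.012, 0.0247], 'opening': 1.0042}
```

View pics/side0.png

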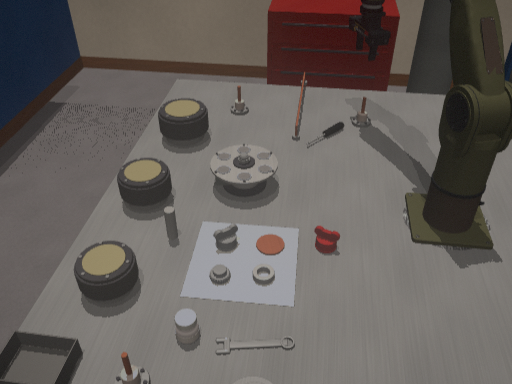

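View pics/top0.png

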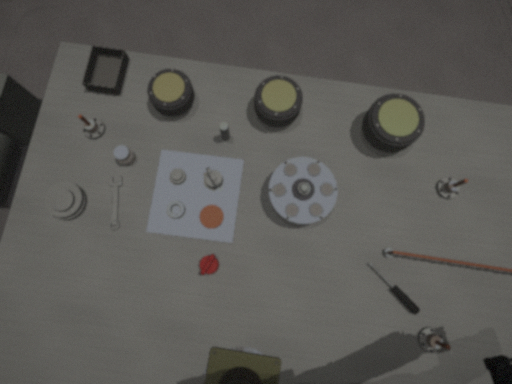

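The wing nut is at about top (213,178) and side (226,234). The spindle is at about top (303,188) and side (244,155). I'll enlarge both.

```bash
python3 - <<'E'
import cv2,numpy as np
def crop(n,x,y,w,h,k):
    i=cv2.imread(f"pics/{n}0.png")[y:y+h,x:x+w]
    i=cv2.resize(i,None,fx=k,fy=k,interpolation=cv2.INTER_CUBIC)
    i=np.clip(i.astype(float)*(1.5 if n=="top" else 1.1),0,255).astype(np.uint8)
    for j in range(0,w,5): cv2.putText(i,str(x+j) if j%10==0 else "",(j*k,8),0,.3,(0,255,255)); cv2.line(i,(j*k,8),(j*k,14),(0,255,255))
    for j in range(0,h,5): cv2.putText(i,str(y+j) if j%10==0 else "",(0,j*k+4),0,.3,(0,255,255)); cv2.line(i,(18,j*k),(24,j*k),(0,255,255))
    return i
a=crop("top",190,155,48,48,8);b=crop("top",280,165,48,48,8)
c=crop("side",200,212,48,48,8);d=crop("side",220,135,48,48,8)
cv2.imwrite("pics/t.png",np.hstack([a,b]));cv2.imwrite("pics/s.png",np.hstack([c,d]))
E
```

```text
(no output)
```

View pics/t.png

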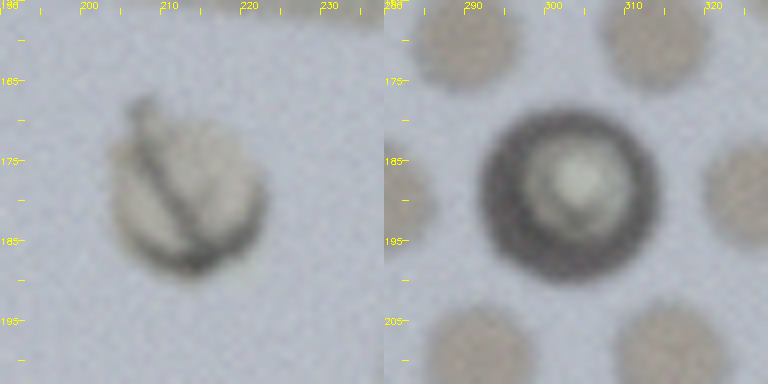

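View pics/s.png

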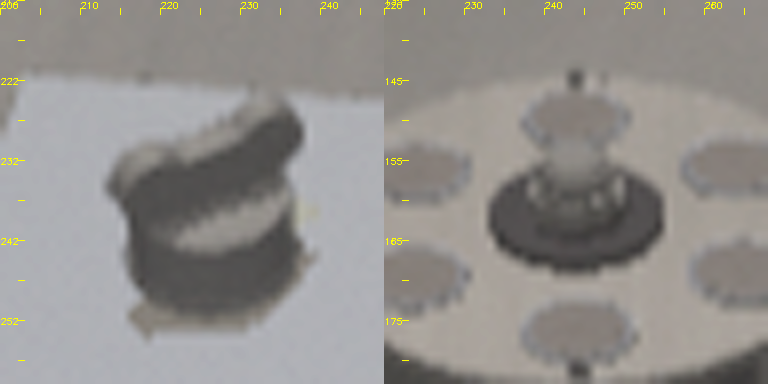

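```bash
cat > h.py <<'E'
import numpy as np,json
from scipy.spatial.transform import Rotation as R
C={"side":([[483.77518870168734,0,253.4553419135943],[0,483.77518870168734,189.04227976692323],[0,0,1]],[0.37906362,1.08499588,0.89900833],[-0.06450411,0.89512133,-0.43973534,0.03506924]),
"top":([[354.1828750152813,0,251.30296234718375],[0,354.1828750152813,195.17592455180608],[0,0,1]],[0.33861433,0.01844704,1.09357988],[0.75632263,-0.64622648,0.06559893,-0.07787297])}
def ray(n,u,v):
    K,p,q=C[n]; d=R.from_quat(q).apply(np.linalg.solve(np.array(K),[u,v,1.])); return np.array(p),d/np.linalg.norm(d)
def tri(a,b):
    A=np.zeros((3,3));y=np.zeros(3)
    rs=[ray("top",*a),ray("side",*b)]
    for p,d in rs:
        M=np.eye(3)-np.outer(d,d);A+=M;y+=M@p
    x=np.linalg.solve(A,y); return x,[np.linalg.norm((np.eye(3)-np.outer(d,d))@(x-p))*1e3 for p,d in rs]
def plane(n,u,v,z):
    p,d=ray(n,u,v); return p+d*(z-p[2])/d[2]
def proj(n,X):
    K,p,q=C[n]; c=R.from_quat(q).inv().apply(np.atleast_2d(X)-np.array(p)); c=c@np.array(K).T; return c[:,:2]/c[:,2:]
E
python3 - <<'E'
from h import *
np.set_printoptions(precision=4,suppress=True)
print("boss",tri((302.3,189.4),(243.5,162)), plane("top",302.3,189.4,.084),plane("side",243.5,162,.084))
print("tip",tri((303.2,187.5),(243.3,153.2)),plane("top",303.2,187.5,.107))
for a,b in [((206.5,168),(216,231)),((206.5,168),(233,225)),((214,187),(233,225)),((214,187),(216,231))]: print(tri(a,b))
for z in(0,.03,.058): print(z,plane("top",212.5,180,z),plane("side",225.5,238,z))
E
```

```text
boss (array([ 0.5873, -0.0925,  0.0789]), [np.float64(1.1055361904674814), np.float64(1.1055361904672267)]) [ 0.5849 -0.0919  0.084 ] [ 0.5871 -0.0855  0.084 ]
tip (array([ 0.5862, -0.0908,  0.1113]), [np.float64(1.9592769404022168), np.float64(1.9592769404022636)]) [ 0.5852 -0.0912  0.107 ]
(array([0.6111, 0.1999, 0.063 ]), [np.float64(0.39631872733204393), np.float64(0.39631872733222917)])
(array([0.585 , 0.1949, 0.0895]), [np.float64(18.007065327580076), np.float64(18.007065327580193)])
(array([0.5654, 0.1681, 0.0585]), [np.float64(8.09079777124153), np.float64(8.090797771241649)])
(array([0.5908, 0.1737, 0.0338]), [np.float64(27.82979084536146), np.float64(27.82979084536134)])
0 [0.5913 0.185  0.    ] [0.5979 0.1568 0.    ]
0.03 [0.5843 0.1804 0.03  ] [0.5906 0.1877 0.03  ]
0.058 [0.5779 0.1761 0.058 ] [0.5838 0.2166 0.058 ]
```

```bash
cat > ov.py <<'E'
from h import *
import cv2,sys
def draw(f,n,items,x,y,w,h,k,g=1):
    i=cv2.imread(f)[y:y+h,x:x+w]; i=cv2.resize(i,None,fx=k,fy=k,interpolation=cv2.INTER_CUBIC)
    i=np.clip(i*float(g),0,255).astype(np.uint8)
    for X,c in items:
        p=((proj(n,X)-[x,y]+.5)*k).round().astype(int); cv2.polylines(i,[p.reshape(-1,1,2)],False,c,1)
    return i
def circ(x,y,z,r):
    t=np.linspace(0,2*np.pi,40); return np.c_[x+r*np.cos(t),y+r*np.sin(t),0*t+z]
def nut(x,y,z,a):
    u=np.array([np.cos(a),np.sin(a),0]);v=np.array([-np.sin(a),np.cos(a),0]);o=np.array([x,y,z])
    it=[(circ(x,y,z,.0285),(0,0,255)),(circ(x,y,z+.03,.027),(0,255,0))]
    for s in(-1,1):
        L=[o+u*l+v*.006*s+[0,0,h] for l,h in((-.027,.03),(-.034,.044),(-.022,.058),(-.01,.053),(.01,.053),(.022,.058),(.034,.044),(.027,.03))]
        it.append((np.array(L),(255,0,0) if s<0 else (255,0,255)))
    return it
def sp(x,y,b=.084): return [(circ(x,y,b,.033),(0,0,255)),(circ(x,y,b+.015,.018),(0,255,0)),(circ(x,y,b+.023,.0095),(255,0,255)),(circ(x,y,.078,.102),(255,0,0))]
E
cat > fit.py <<'E'
from ov import *
from scipy.optimize import least_squares
N=(0.589,0.1835,0.002,np.radians(35)); S=(0.5865,-0.0910)
a=draw("pics/top0.png","top",nut(*N),190,155,48,48,8,1.5);b=draw("pics/top0.png","top",sp(*S),280,165,48,48,8,1.5)
c=draw("pics/side0.png","side",nut(*N),200,212,48,48,8);d=draw("pics/side0.png","side",sp(*S),220,135,48,48,8)
cv2.imwrite("pics/ov.png",np.vstack([np.hstack([a,b]),np.hstack([c,d])])[:,:])
i=cv2.imread("pics/ov.png");cv2.imwrite("pics/ov.png",cv2.resize(i,(600,600),interpolation=cv2.INTER_AREA))
E
python3 fit.py
```

```text
(no output)
```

View pics/ov.png

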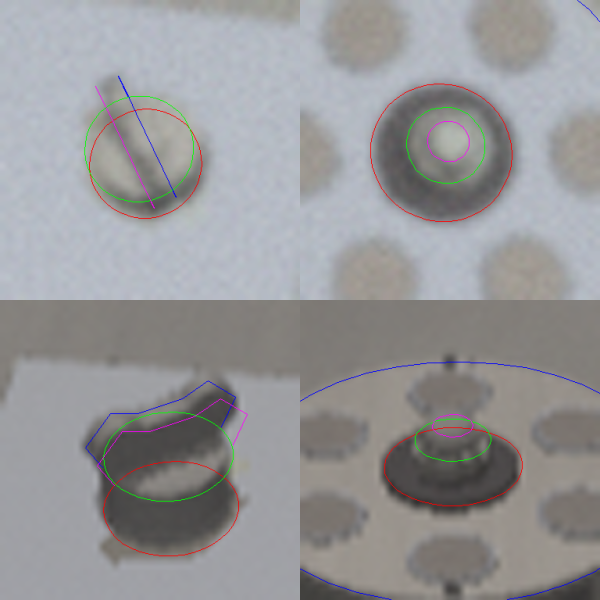

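```bash
cat > fit2.py <<'E'
from ov import *
import sys
x,y,a=map(float,sys.argv[1:4]);f=sys.argv[4];N=(x,y,0.002,np.radians(a))
P=[draw("pics/top0.png","top",it,196,162,32,32,12,1.6) for it in([],nut(*N))]
Q=[draw("pics/side0.png","side",it,208,218,36,36,11,1.2) for it in([],nut(*N))]
P=[cv2.resize(p,(396,396)) for p in P]
i=np.vstack([np.hstack(P),np.hstack(Q)]);cv2.imwrite(f,cv2.resize(i,(600,600),interpolation=cv2.INTER_AREA))
E
python3 fit2.py .589 .1835 35 pics/f1.png
```

```text
(no output)
```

View pics/f1.png

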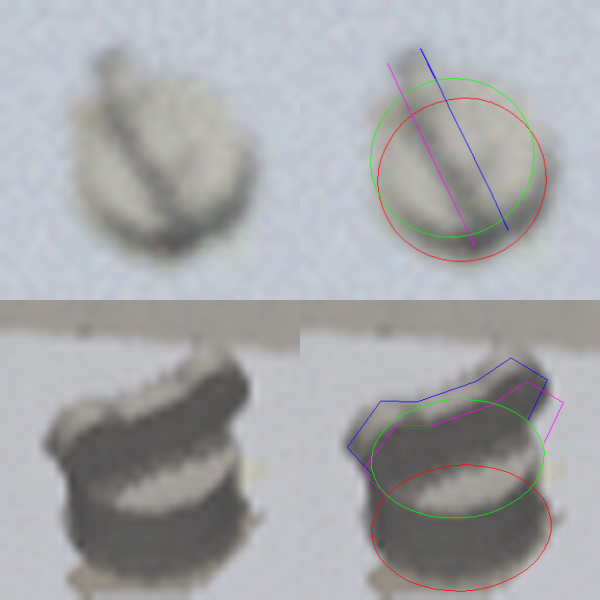

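```bash
python3 fit2.py .591 .183 41 pics/f2.png;python3 fit2.py .589 .183 29 pics/f3.png; python3 -c "
import cv2,numpy as np
cv2.imwrite('pics/f4.png',np.hstack([cv2.imread('pics/f2.png')[:,300:],cv2.imread('pics/f3.png')[:,300:]]))"
```

```text
(no output)
```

View pics/f4.png

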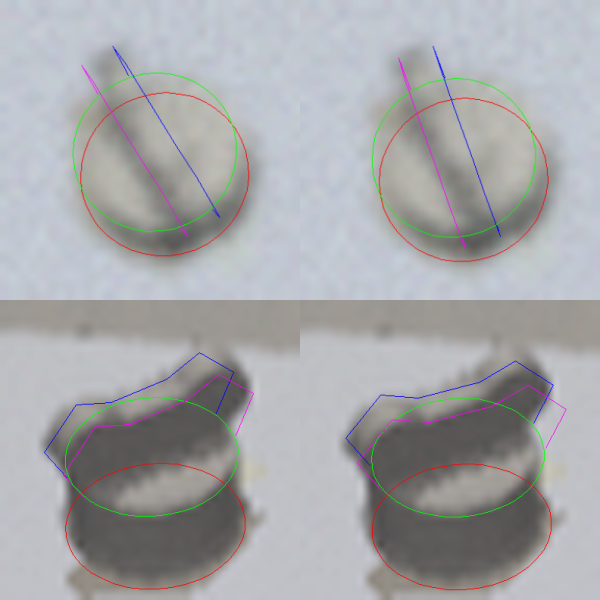

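```bash
cat >> h.py <<'E'
def go(x,y,z,yaw,st=None):
    """shift (cm) and turn (rad) in tool axes to reach pose with tool x at yaw deg, pointing down"""
    from plant import r
    s=r.get_state(); Rc=R.from_quat(s["eef_rot"]); p=np.array(s["tool_pos"])
    Rt=R.from_euler("z",yaw,degrees=True)*R.from_euler("x",180,degrees=True)
    print("turn",(Rc.inv()*Rt).as_rotvec().round(3),"shift cm",(Rc.inv().apply(np.array([x,y,z])-p)*100).round(2))
def st():
    from plant import r
    s=r.get_state(); x=R.from_quat(s["eef_rot"]).apply([1,0,0]); zz=R.from_quat(s["eef_rot"]).apply([0,0,1])
    print("t",round(s["clock"],2),"pos",np.round(s["tool_pos"],4),"yaw",np.degrees(np.arctan2(x[1],x[0])).round(2),"z",zz.round(3),"q",np.round(s["q"],2),"F",np.round(s["contact_force"],2),"M",np.round(s["moment"],3),"op",round(s["opening"],4))
E
python3 -c "
from h import *
st();go(.5895,.1835,.16,39)"
```

```text
t 0.1 pos [ 0.2349 -0.5786  0.246 ] yaw 22.11 z [-0.001  0.002 -1.   ] q [ 1.22  0.69 -0.19  1.57  0.16  0.9  -0.22] F [ 0.49  0.93 -0.94] M [ 0.018 -0.012  0.025] op 1.0042
turn [-0.002 -0.    -0.295] shift cm [ 61.53 -57.24   8.69]
```

Call:
{"api": "carry_out", "payload": {"commands": [[[0, 0, -0.1, 20.5, -19.1, 1, 8.8], [0, 0, -0.2, 41, -38.2, 2, 8.8], [0, 0, -0.295, 61.5, -57.2, 4, 8.8], [0, 0, -0.295, 61.5, -57.2, 4, 8.8], [0, 0, -0.295, 61.5, -57.2, 4, 8.8], [0, 0, -0.295, 61.5, -57.2, 4, 8.8], [0, 0, -0.295, 61.5, -57.2, 4, 8.8], [0, 0, -0.295, 61.5, -57.2, 4, 8.8], [0, 0, -0.295, 61.5, -57.2, 4, 8.8], [0, 0, -0.295, 61.5, -57.2, 4, 8.8]]]}}

```text
clock: 0.93
tool_pos: [0.4111, -0.1999, 0.2273]
eef_rot: [0.943, 0.334, -0.0, -0.0]
contact_force: [1.3, 0.1, 0.6]
opening: 0.993
```

```bash
python3 -c "
from h import *
st();go(.5895,.1835,.13,39)"
```

```text
t 0.93 pos [ 0.4111 -0.1999  0.2273] yaw 38.99 z [-0.  0. -1.] q [ 0.5   0.51 -0.22  2.07  0.2   0.57 -0.76] F [1.29 0.12 0.6 ] M [-0.056 -0.093 -0.006] op 0.9935
turn [-0.  0. -0.] shift cm [ 37.99 -18.58   9.72]
```

Call:
{"api": "carry_out", "payload": {"commands": [[[0, 0, 0, 38, -18.6, 5, 8.8], [0, 0, 0, 38, -18.6, 5, 8.8], [0, 0, 0, 38, -18.6, 7, 8.8], [0, 0, 0, 38, -18.6, 7, 8.8], [0, 0, 0, 38, -18.6, 8, 8.8], [0, 0, 0, 38, -18.6, 8, 8.8], [0, 0, 0, 38, -18.6, 9.7, 8.8], [0, 0, 0, 38, -18.6, 9.7, 8.8], [0, 0, 0, 38, -18.6, 9.7, 8.8], [0, 0, 0, 38, -18.6, 9.7, 8.8]]]}}

```text
clock: 1.77
tool_pos: [0.5818, 0.1678, 0.135]
eef_rot: [0.943, 0.334, -0.0, 0.0]
contact_force: [1.1, 0.4, -0.7]
opening: 1.0
```

Call:
{"api": "carry_out", "payload": {"commands": [[[0, 0, 0, 0, 0, 0, 8.8], [0, 0, 0, 0, 0, 0, 8.8]]]}}

```text
clock: 1.93
tool_pos: [0.581, 0.1693, 0.1346]
eef_rot: [0.942, 0.336, -0.001, -0.001]
contact_force: [-0.6, -0.1, 0.4]
opening: 0.997
```

```bash
python3 -c "
from h import *
st();go(.5895,.1835,.043,39)
from plant import r
import cv2
a=r.snapshot('side')['pixels'][:,:,::-1];b=r.snapshot('top')['pixels'][:,:,::-1]
cv2.imwrite('pics/sa.png',a);cv2.imwrite('pics/ta.png',b)
f=lambda i,x,y:cv2.resize(i[y:y+96,x:x+96],(400,400),interpolation=2)
cv2.imwrite('pics/a.png',np.hstack([f(a,180,160),f(b,165,130)]))"
```

```text
t 1.93 pos [0.581  0.1693 0.1346] yaw 39.29 z [-0.002  0.001 -1.   ] q [-0.29  0.81 -0.12  1.72  0.14  0.62 -1.38] F [-0.64 -0.07  0.44] M [-0.009  0.019  0.031] op 0.9971
turn [-0.002  0.     0.005] shift cm [ 1.56 -0.55  9.16]
```

View pics/a.png

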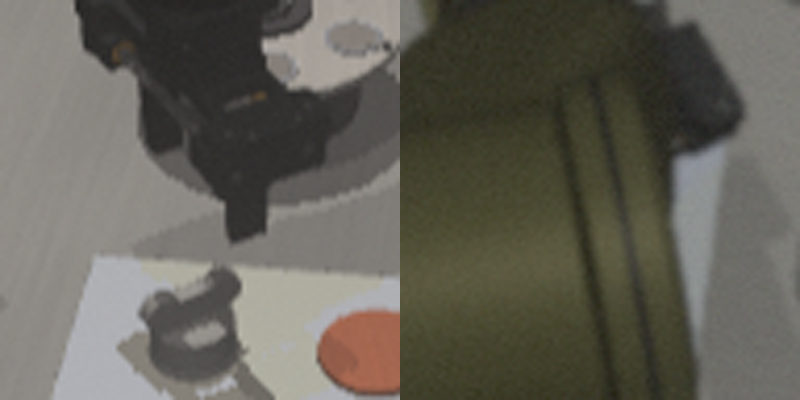

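Call:
{"api": "carry_out", "payload": {"commands": [[[0, 0, 0, 1.5, -0.5, 2, 5], [0, 0, 0, 1.5, -0.5, 4, 5], [0, 0, 0, 1.5, -0.5, 6, 5], [0, 0, 0, 1.5, -0.5, 7.5, 5], [0, 0, 0, 1.5, -0.5, 8.5, 5], [0, 0, 0, 1.5, -0.5, 9, 5], [0, 0, 0, 1.5, -0.5, 9, 5], [0, 0, 0, 1.5, -0.5, 9, 5]]]}}

```text
clock: 2.7
tool_pos: [0.5906, 0.1786, 0.0466]
eef_rot: [0.943, 0.333, 0.0, 0.0]
contact_force: [0.3, 0.2, -0.0]
opening: 0.567
```

```bash
python3 -c "
from h import *
st();go(.5895,.1835,.043,39)
from plant import r
import cv2
a=r.snapshot('side')['pixels'][:,:,::-1]
f=lambda i,x,y:cv2.resize(i[y:y+64,x:x+64],(600,600),interpolation=2)
cv2.imwrite('pics/b.png',f(a,195,195))"
```

```text
t 2.7 pos [0.5906 0.1786 0.0466] yaw 38.95 z [ 0.001 -0.    -1.   ] q [-0.32  0.95 -0.09  1.72  0.16  0.48 -1.4 ] F [ 0.29  0.16 -0.03] M [ 0.036 -0.066  0.01 ] op 0.567
turn [ 0.001 -0.001 -0.001] shift cm [ 0.22 -0.45  0.36]
```

View pics/b.png

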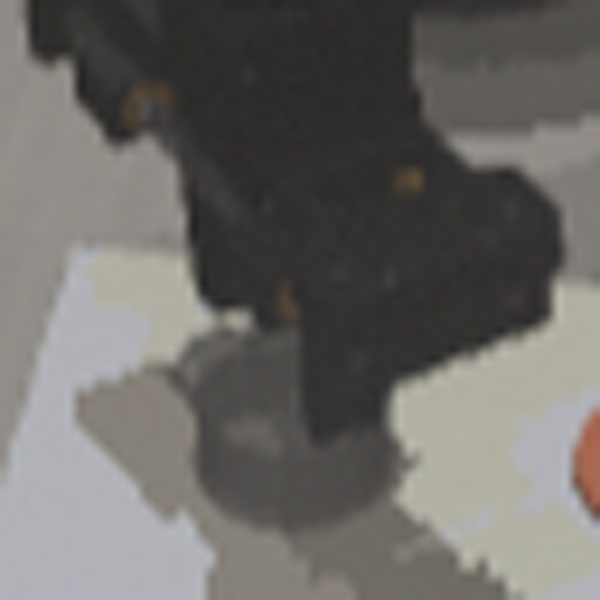

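Call:
{"api": "carry_out", "payload": {"commands": [[[0, 0, 0, 0.1, -0.3, 0.2, 5], [0, 0, 0, 0.1, -0.3, 0.2, 5], [0, 0, 0, 0.1, -0.3, 0.2, 5], [0, 0, 0, 0.1, -0.3, 0.2, 5]]]}}

```text
clock: 3.08
tool_pos: [0.5892, 0.1825, 0.0443]
eef_rot: [0.943, 0.334, 0.0, 0.0]
contact_force: [-0.2, 0.2, -0.4]
opening: 0.566
```

```bash
python3 -c "
from h import *
from plant import r
for i in range(3): st();r.snapshot('side')
go(.5895,.1835,.043,39)"
```

```text
t 3.08 pos [0.5892 0.1825 0.0443] yaw 39.03 z [ 0.001  0.    -1.   ] q [-0.33  0.96 -0.09  1.72  0.16  0.47 -1.41] F [-0.23  0.18 -0.37] M [-0.043  0.026 -0.002] op 0.5661
t 3.13 pos [0.5892 0.1823 0.0442] yaw 39.02 z [ 0.  0. -1.] q [-0.33  0.96 -0.09  1.72  0.16  0.47 -1.41] F [-0.54  0.21  0.39] M [-0.049  0.009 -0.001] op 0.5676
t 3.18 pos [0.5892 0.1822 0.0441] yaw 39.01 z [ 0. -0. -1.] q [-0.33  0.96 -0.09  1.72  0.16  0.47 -1.41] F [ 0.47  0.28 -0.82] M [-0.036 -0.024  0.001] op 0.5704
turn [ 0. -0.  0.] shift cm [ 0.11 -0.08  0.11]
```

Call:
{"api": "carry_out", "payload": {"commands": [[[0, 0, 0, 0.1, 0, 0, 1.0], [0, 0, 0, 0.1, 0, 0, 1.0], [0, 0, 0, 0.1, 0, 0, 1.0], [0, 0, 0, 0.1, 0, 0, 1.0], [0, 0, 0, 0.1, 0, 0, 1.0], [0, 0, 0, 0.1, 0, 0, 1.0]]], "force": 20}}

```text
clock: 3.73
tool_pos: [0.5899, 0.1825, 0.0439]
eef_rot: [0.943, 0.334, -0.0, 0.0]
contact_force: [1.4, -0.8, -0.3]
opening: 0.137
```

```bash
python3 -c "
from h import *
st()"
```

```text
t 3.73 pos [0.5899 0.1825 0.0439] yaw 39.0 z [ 0. -0. -1.] q [-0.33  0.96 -0.09  1.71  0.16  0.47 -1.41] F [ 1.37 -0.76 -0.34] M [-0.184 -0.074  0.011] op 0.1367
```

Call:
{"api": "carry_out", "payload": {"commands": [[[0, 0, 0, 0, 0, -1, 1.0], [0, 0, 0, 0, 0, -3, 1.0], [0, 0, 0, 0, 0, -6, 1.0], [0, 0, 0, 0, 0, -9, 1.0], [0, 0, 0, 0, 0, -12, 1.0], [0, 0, 0, 0, 0, -14, 1.0], [0, 0, 0, 0, 0, -15, 1.0], [0, 0, 0, 0, 0, -15, 1.0]]]}}

```text
clock: 4.4
tool_pos: [0.5909, 0.1833, 0.1965]
eef_rot: [0.943, 0.334, 0.002, -0.0]
contact_force: [-0.3, 0.6, -2.3]
opening: 0.136
```

```bash
python3 -c "
from h import *
st();go(.586,-.091,.19,-45)"
```

```text
t 4.4 pos [0.5909 0.1833 0.1965] yaw 39.0 z [ 0.004  0.002 -1.   ] q [-0.31  0.74 -0.13  1.64  0.12  0.77 -1.38] F [-0.32  0.59 -2.31] M [ 0.001 -0.031 -0.009] op 0.1359
turn [-0.002 -0.004  1.466] shift cm [-17.64  21.01   0.6 ]
```

Call:
{"api": "carry_out", "payload": {"commands": [[[0, 0, 0.12, -3, 3.5, 0, 1.0], [0, 0, 0.24, -6, 7, 0, 1.0], [0, 0, 0.36, -8, 9.5, 0, 1.0], [0, 0, 0.48, -10, 12, 0, 1.0], [0, 0, 0.6, -12, 14.3, 0, 1.0], [0, 0, 0.72, -14, 16.7, 0, 1.0], [0, 0, 0.84, -16, 19, 0, 1.0], [0, 0, 0.96, -17, 20.3, 0, 1.0], [0, 0, 1.08, -17.6, 21, 0, 1.0], [0, 0, 1.2, -17.6, 21, 0, 1.0]]]}}

```text
clock: 5.23
tool_pos: [0.5834, -0.0952, 0.1922]
eef_rot: [0.965, -0.262, -0.001, 0.002]
contact_force: [0.3, -0.8, -3.0]
opening: 0.134
```

Call:
{"api": "carry_out", "payload": {"commands": [[[0, 0, 0, 0, 0, 0, 1.0], [0, 0, 0, 0, 0, 0, 1.0], [0, 0, 0, 0, 0, 0, 1.0]]]}}

```text
clock: 5.48
tool_pos: [0.5847, -0.0901, 0.193]
eef_rot: [0.967, -0.255, -0.001, -0.0]
contact_force: [-0.5, 0.2, -3.0]
opening: 0.135
```

```bash
python3 -c "
from h import *
st();go(.586,-.091,.19,-30)
from plant import r
import cv2
a=r.snapshot('side')['pixels'][:,:,::-1];b=r.snapshot('top')['pixels'][:,:,::-1]
cv2.imwrite('pics/sc.png',a);cv2.imwrite('pics/tc.png',b)
f=lambda i,x,y:cv2.resize(i[y:y+80,x:x+80],(400,400),interpolation=2)
cv2.imwrite('pics/c.png',np.hstack([f(a,205,105),f(b,265,150)]))"
```

```text
t 5.48 pos [ 0.5847 -0.0901  0.193 ] yaw -29.5 z [-0.002  0.001 -1.   ] q [-0.02  0.72  0.17  1.73 -0.17  0.71 -1.85] F [-0.46  0.16 -3.  ] M [ 0.06 -0.02  0.  ] op 0.1346
turn [0.    0.002 0.009] shift cm [0.16 0.01 0.3 ]
```

View pics/c.png

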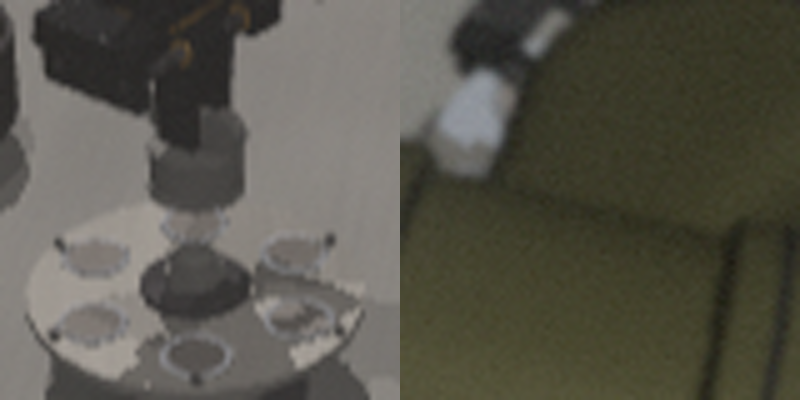

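```bash
cat > o3.py <<'E'
from ov import *
import sys
x,y,z,a,f,o,s1,s2=sys.argv[1:9]
x,y,z,a=float(x),float(y),float(z),np.radians(float(a))
it=nut(x,y,z,a)+sp(float(s1),float(s2))
i=draw(f,"side",it,222,118,46,56,11,1.3);j=draw(f,"side",[],222,118,46,56,11,1.3)
i=np.hstack([j,i]);cv2.imwrite(o,cv2.resize(i,(790,480),interpolation=cv2.INTER_AREA))
E
python3 o3.py .5847 -.0901 .151 -29.5 pics/sc.png pics/o3.png .586 -.091
```

```text
(no output)
```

View pics/o3.png

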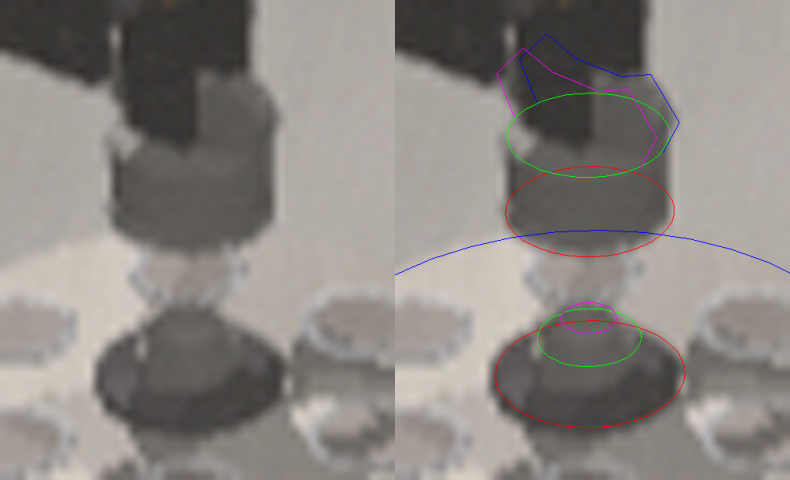

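Call:
{"api": "carry_out", "payload": {"commands": [[[0, 0, 0, 0.25, -0.1, 1, 1.0], [0, 0, 0, 0.25, -0.1, 2, 1.0], [0, 0, 0, 0.25, -0.1, 3, 1.0], [0, 0, 0, 0.25, -0.1, 3.6, 1.0], [0, 0, 0, 0.25, -0.1, 4, 1.0], [0, 0, 0, 0.25, -0.1, 4, 1.0], [0, 0, 0, 0.25, -0.1, 4, 1.0]]]}}

```text
clock: 6.17
tool_pos: [0.5878, -0.0916, 0.1537]
eef_rot: [0.966, -0.257, -0.0, 0.0]
contact_force: [-0.1, 0.2, -2.9]
opening: 0.135
```

```bash
python3 -c "
from h import *
st();go(.587,-.0905,.145,-30)
from plant import r
import cv2
a=r.snapshot('side')['pixels'][:,:,::-1];cv2.imwrite('pics/sd.png',a)"
python3 o3.py .587 -.0905 .109 -29.5 pics/sd.png pics/o4.png .587 -.0905
```

```text
t 6.17 pos [ 0.5878 -0.0916  0.1537] yaw -29.75 z [-0. -0. -1.] q [-0.01  0.78  0.16  1.75 -0.19  0.63 -1.84] F [-0.06  0.21 -2.89] M [ 0.088  0.006 -0.039] op 0.1345
turn [0.    0.    0.004] shift cm [-0.13 -0.05  0.87]
```

View pics/o4.png

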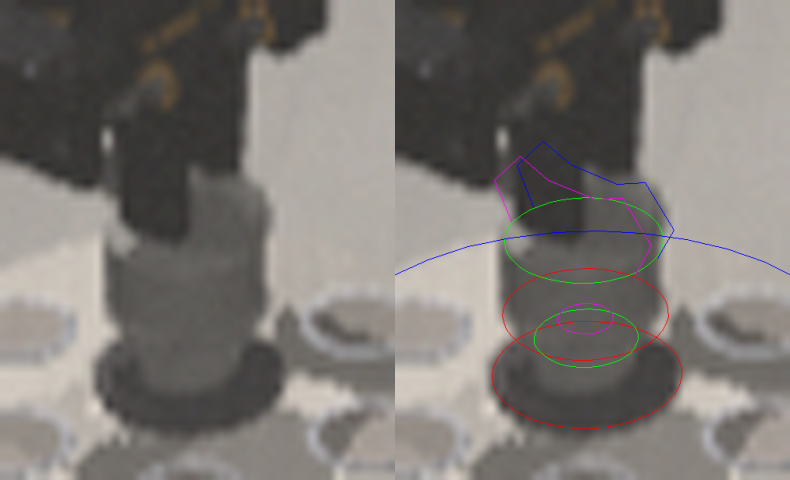

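Call:
{"api": "carry_out", "payload": {"commands": [[[0, 0, 0, -0.08, 0, 0.4, 1.0], [0, 0, 0, -0.08, 0, 0.8, 1.0], [0, 0, 0, -0.08, 0, 1.1, 1.0], [0, 0, 0, -0.08, 0, 1.2, 1.0], [0, 0, 0, -0.08, 0, 1.2, 1.0]]]}}

```text
clock: 6.63
tool_pos: [0.5869, -0.091, 0.1416]
eef_rot: [0.967, -0.257, -0.0, 0.0]
contact_force: [-0.0, -0.8, -2.2]
opening: 0.136
```

Call:
{"api": "carry_out", "payload": {"commands": [[[0, 0, 0, 0, 0, 0.1, 1.0], [0, 0, 0, 0, 0, 0.2, 1.0], [0, 0, 0, 0, 0, 0.3, 1.0], [0, 0, 0, 0, 0, 0.3, 1.0]]]}}

```text
clock: 6.97
tool_pos: [0.5874, -0.0913, 0.1389]
eef_rot: [0.966, -0.257, 0.0, 0.0]
contact_force: [0.6, -0.4, -2.7]
opening: 0.132
```

```bash
python3 -c "
from h import *
st()"
```

```text
t 6.97 pos [ 0.5874 -0.0913  0.1389] yaw -29.75 z [ 0. -0. -1.] q [-0.01  0.8   0.15  1.76 -0.19  0.59 -1.83] F [ 0.61 -0.39 -2.75] M [-0.068 -0.073 -0.05 ] op 0.1319
```

Call:
{"api": "carry_out", "payload": {"commands": [[[0, 0, 0, 0, 0, 0.1, 1.0], [0, 0, 0, 0, 0, 0.2, 1.0], [0, 0, 0, 0, 0, 0.2, 1.0]]]}}

```text
clock: 7.22
tool_pos: [0.5876, -0.0916, 0.1374]
eef_rot: [0.966, -0.257, 0.001, 0.0]
contact_force: [0.4, -0.0, 0.9]
opening: 0.136
```

Call:
{"api": "carry_out", "payload": {"commands": [[[0, 0, 0, 0, 0, 0.1, 1.0], [0, 0, 0, 0, 0, 0.2, 1.0], [0, 0, 0, 0, 0, 0.2, 1.0]]]}}

```text
clock: 7.47
tool_pos: [0.5879, -0.0917, 0.1368]
eef_rot: [0.966, -0.257, 0.001, -0.0]
contact_force: [-2.9, -1.1, 12.4]
opening: 0.136
```

Call:
{"api": "carry_out", "payload": {"commands": [[[0, 0, 0, 0, 0, -0.15, 1.0], [0, 0, 0, 0, 0, -0.15, 1.4], [0, 0, 0, 0, 0, -0.15, 1.4], [0, 0, 0, 0, 0, -0.15, 1.4]]]}}

```text
clock: 7.8
tool_pos: [0.5871, -0.0907, 0.1363]
eef_rot: [0.967, -0.257, -0.0, -0.0]
contact_force: [-0.5, -0.9, 0.5]
opening: 0.16
```

```bash
python3 -c "
from h import *
st()
from plant import r
import cv2
a=r.snapshot('side')['pixels'][:,:,::-1];cv2.imwrite('pics/se.png',a)"
python3 o3.py .587 -.0905 .095 -29.5 pics/se.png pics/o5.png .587 -.0905
```

```text
t 7.8 pos [ 0.5871 -0.0907  0.1363] yaw -29.73 z [-0.  0. -1.] q [-0.01  0.8   0.15  1.77 -0.19  0.59 -1.83] F [-0.46 -0.88  0.53] M [0.089 0.024 0.018] op 0.16
```

View pics/o5.png

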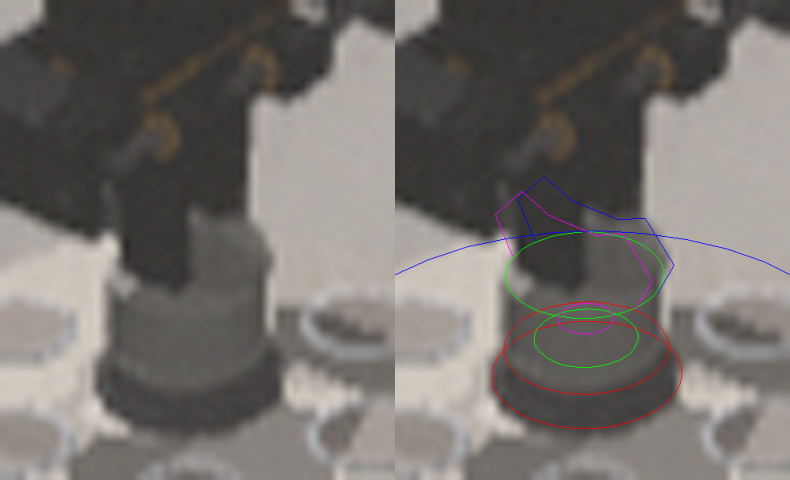

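Call:
{"api": "carry_out", "payload": {"commands": [[[0, 0, -0.08, 0, 0, -0.2, 1.4], [0, 0, -0.16, 0, 0, -0.3, 1.4], [0, 0, -0.24, 0, 0, -0.3, 1.4], [0, 0, -0.32, 0, 0, -0.3, 1.4]]]}}

```text
clock: 8.18
tool_pos: [0.5871, -0.0909, 0.1391]
eef_rot: [0.995, -0.097, -0.0, 0.0]
contact_force: [0.4, -1.1, -1.5]
opening: 0.159
```

```bash
cat > edge.py <<'E'
from h import *
from plant import r
import cv2,sys
st()
a=r.snapshot('side')['pixels'][:,:,::-1];cv2.imwrite(sys.argv[1],a)
def e(f):
    g=cv2.imread(f)[:,:,1].astype(float)[:,238:249].mean(1)
    s=np.arange(156,174);d=-np.diff(g)[s];return g[154:176].round(0).astype(int).tolist(), (d.clip(0)*(s+.5)).sum()/d.clip(0).sum()
    
print(e(sys.argv[1]))
E
python3 edge.py pics/e1.png; python3 -c "
import cv2;g=cv2.imread('pics/se.png')[:,:,1].astype(float)[:,238:249].mean(1);print(g[154:176].round())"
```

```text
t 8.18 pos [ 0.5871 -0.0909  0.1391] yaw -11.18 z [-0.  0. -1.] q [ 0.04  0.79  0.06  1.76 -0.08  0.59 -1.62] F [ 0.36 -1.13 -1.54] M [-0.031  0.016 -0.009] op 0.1587
([74, 70, 69, 69, 70, 69, 69, 71, 71, 61, 53, 53, 54, 54, 72, 92, 91, 92, 100, 90, 76, 74], np.float64(168.42083333333332))
[ 73.  70.  70.  69.  69.  69.  70.  71.  69.  59.  53.  52.  53.  52.
  68.  87.  93. 101. 107.  97.  86.  84.]
```

Call:
{"api": "carry_out", "payload": {"commands": [[[0, 0, -0.08, 0, 0, 0, 1.4], [0, 0, -0.16, 0, 0, 0, 1.4], [0, 0, -0.24, 0, 0, 0, 1.4], [0, 0, -0.32, 0, 0, 0, 1.4]]]}}

```text
clock: 8.57
tool_pos: [0.5872, -0.0916, 0.1395]
eef_rot: [0.998, 0.061, -0.0, 0.0]
contact_force: [-0.4, -1.3, 1.7]
opening: 0.157
```

```bash
cat > edge.py <<'E'
from h import *
from plant import r
import cv2,sys
st()
a=r.snapshot('side')['pixels'][:,:,::-1];cv2.imwrite(sys.argv[1],a)
g=cv2.imread(sys.argv[1])[:,:,1].astype(float)[:,238:249].mean(1)
print("edge",[round(i+(g[i]-62)/(g[i]-g[i+1]),2) for i in range(157,172) if g[i]>=62>g[i+1]],g[158:176].round().astype(int).tolist())
i=cv2.resize(a[110:180,210:280],(420,420),interpolation=2);cv2.imwrite(sys.argv[1].replace('.png','z.png'),np.clip(i*1.3,0,255).astype(np.uint8))
E
python3 edge.py pics/e2.png
```

```text
t 8.57 pos [ 0.5872 -0.0916  0.1395] yaw 7.0 z [ 0.    -0.001 -1.   ] q [ 0.09  0.79 -0.02  1.76  0.03  0.59 -1.4 ] F [-0.43 -1.29  1.67] M [-0.175  0.089 -0.054] op 0.1571
edge [np.float64(163.96)] [69, 70, 70, 69, 70, 70, 62, 54, 53, 54, 70, 90, 90, 92, 100, 90, 77, 74]
```

View pics/e2z.png

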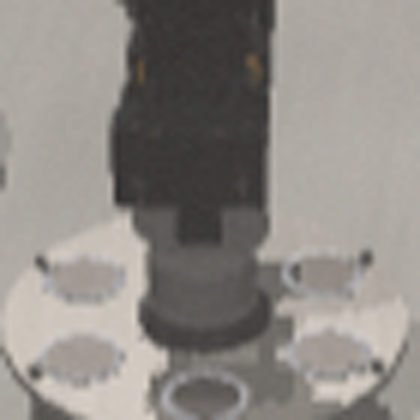

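```bash
python3 edge.py pics/e3.png; python3 -c "
from h import *
for z in (.084,.089,.0925,.096): print(z,proj('side',[.587,-.0905+.0285,z]))"
```

```text
t 8.62 pos [ 0.5872 -0.0917  0.1396] yaw 7.2 z [ 0. -0. -1.] q [ 0.09  0.79 -0.03  1.76  0.03  0.59 -1.4 ] F [-0.56 -1.46  1.99] M [-0.171  0.094 -0.028] op 0.1605
edge [np.float64(163.93)] [69, 69, 69, 69, 70, 70, 61, 54, 53, 54, 70, 90, 90, 91, 100, 90, 77, 74]
0.084 [[242.23905605 166.50290643]]
0.089 [[242.20455823 165.10313443]]
0.0925 [[242.18032116 164.11969945]]
0.096 [[242.15601076 163.13328886]]
```

Call:
{"api": "carry_out", "payload": {"commands": [[[0, 0, 0, 0, 0, 0, 2.0], [0, 0, 0, 0, 0, 0, 2.0], [0, 0, 0, 0, 0, 0, 2.0]]]}}

```text
clock: 8.92
tool_pos: [0.5871, -0.0907, 0.1393]
eef_rot: [0.998, 0.06, -0.0, -0.0]
contact_force: [-0.1, -0.5, -0.3]
opening: 0.226
```

```bash
python3 edge.py pics/e4.png
```

```text
t 8.92 pos [ 0.5871 -0.0907  0.1393] yaw 6.85 z [-0.  0. -1.] q [ 0.09  0.79 -0.02  1.76  0.03  0.59 -1.4 ] F [-0.12 -0.54 -0.3 ] M [-0.005  0.027  0.019] op 0.2263
edge [np.float64(163.98)] [69, 70, 70, 70, 70, 69, 62, 54, 54, 53, 70, 90, 90, 92, 99, 90, 76, 74]
```

View pics/e4z.png

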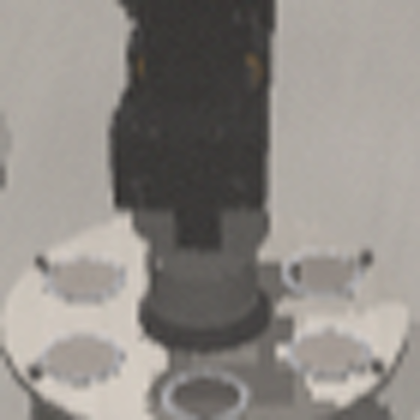

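Call:
{"api": "carry_out", "payload": {"commands": [[[0, 0, 0, 0, 0, 0, 1.4], [0, 0, 0, 0, 0, 0, 1.4], [0, 0, -0.08, 0, 0, 0, 1.4], [0, 0, -0.16, 0, 0, 0, 1.4], [0, 0, -0.24, 0, 0, 0, 1.4]]]}}

```text
clock: 9.38
tool_pos: [0.5873, -0.0916, 0.1398]
eef_rot: [0.984, 0.181, 0.0, 0.0]
contact_force: [-0.2, -1.8, 3.5]
opening: 0.161
```

```bash
python3 edge.py pics/e5.png
```

```text
t 9.38 pos [ 0.5873 -0.0916  0.1398] yaw 20.84 z [ 0.    -0.001 -1.   ] q [ 0.13  0.79 -0.09  1.76  0.12  0.6  -1.24] F [-0.24 -1.77  3.47] M [-0.151  0.089 -0.073] op 0.1608
edge [np.float64(163.83)] [69, 69, 70, 69, 71, 70, 60, 54, 52, 53, 70, 89, 93, 98, 105, 92, 79, 77]
```

Call:
{"api": "carry_out", "payload": {"commands": [[[0, 0, -0.08, 0, 0, 0, 1.4], [0, 0, -0.16, 0, 0, 0, 1.4], [0, 0, -0.24, 0, 0, 0, 1.4]]]}}

```text
clock: 9.68
tool_pos: [0.5875, -0.0917, 0.1402]
eef_rot: [0.955, 0.296, 0.0, 0.001]
contact_force: [-1.6, -1.0, 6.5]
opening: 0.157
```

```bash
python3 edge.py pics/e6.png
```

```text
t 9.68 pos [ 0.5875 -0.0917  0.1402] yaw 34.48 z [ 0.001 -0.001 -1.   ] q [ 0.17  0.79 -0.16  1.75  0.2   0.61 -1.07] F [-1.62 -1.    6.48] M [-0.257  0.255 -0.096] op 0.1572
edge [np.float64(163.74)] [70, 69, 70, 70, 72, 70, 59, 53, 54, 54, 71, 91, 97, 105, 110, 98, 87, 84]
```

Call:
{"api": "carry_out", "payload": {"commands": [[[0, 0, -0.08, 0, 0, 0, 1.4], [0, 0, -0.16, 0, 0, 0, 1.4], [0, 0, -0.24, 0, 0, 0, 1.4]]]}}

```text
clock: 9.98
tool_pos: [0.5877, -0.0918, 0.1406]
eef_rot: [0.913, 0.408, 0.0, 0.001]
contact_force: [-1.5, -0.2, 8.6]
opening: 0.157
```

```bash
python3 edge.py pics/e7.png
```

```text
t 9.98 pos [ 0.5877 -0.0918  0.1406] yaw 48.21 z [ 0.001 -0.001 -1.   ] q [ 0.2   0.79 -0.22  1.75  0.27  0.63 -0.91] F [-1.51 -0.22  8.61] M [-0.334  0.312 -0.136] op 0.1575
edge [np.float64(163.59)] [70, 69, 70, 70, 74, 69, 57, 52, 53, 53, 73, 96, 101, 107, 110, 99, 87, 85]
```

Call:
{"api": "carry_out", "payload": {"commands": [[[0, 0, 0, 0, 0, -0.15, 1.4], [0, 0, -0.08, 0, 0, -0.17, 1.4], [0, 0, -0.16, 0, 0, -0.19, 1.4], [0, 0, -0.24, 0, 0, -0.21, 1.4]]]}}

```text
clock: 10.37
tool_pos: [0.5873, -0.0914, 0.1418]
eef_rot: [0.857, 0.515, -0.0, 0.0]
contact_force: [-0.0, -2.1, 2.4]
opening: 0.156
```

```bash
python3 edge.py pics/e8.png
```

```text
t 10.37 pos [ 0.5873 -0.0914  0.1418] yaw 62.01 z [ 0.    -0.001 -1.   ] q [ 0.24  0.8  -0.29  1.75  0.35  0.65 -0.73] F [-0.04 -2.06  2.35] M [-0.189  0.097 -0.096] op 0.1558
edge [np.float64(163.54)] [70, 70, 70, 71, 74, 69, 56, 52, 54, 54, 73, 96, 101, 107, 111, 99, 87, 85]
```

Call:
{"api": "carry_out", "payload": {"commands": [[[0, 0, -0.08, 0, 0, -0.02, 1.4], [0, 0, -0.16, 0, 0, -0.04, 1.4], [0, 0, -0.24, 0, 0, -0.06, 1.4]]]}}

```text
clock: 10.67
tool_pos: [0.5872, -0.0914, 0.1423]
eef_rot: [0.79, 0.613, -0.0, 0.0]
contact_force: [-0.5, -1.8, 2.0]
opening: 0.158
```

```bash
python3 edge.py pics/e9.png
```

```text
t 10.67 pos [ 0.5872 -0.0914  0.1423] yaw 75.68 z [-0.    -0.001 -1.   ] q [ 0.28  0.8  -0.36  1.75  0.42  0.67 -0.56] F [-0.53 -1.75  2.  ] M [-0.229  0.04  -0.077] op 0.1584
edge [np.float64(163.4)] [70, 70, 69, 70, 73, 67, 54, 52, 55, 55, 73, 95, 101, 107, 110, 99, 88, 85]
```

Call:
{"api": "carry_out", "payload": {"commands": [[[0, 0, -0.08, 0, 0, -0.02, 1.4], [0, 0, -0.16, 0, 0, -0.04, 1.4], [0, 0, -0.24, 0, 0, -0.06, 1.4]]]}}

```text
clock: 10.97
tool_pos: [0.5872, -0.0913, 0.1428]
eef_rot: [0.711, 0.703, -0.0, 0.0]
contact_force: [-0.1, -0.4, 1.7]
opening: 0.162
```

```bash
python3 edge.py pics/e10.png
```

```text
t 10.97 pos [ 0.5872 -0.0913  0.1428] yaw 89.38 z [-0. -0. -1.] q [ 0.32  0.81 -0.42  1.74  0.49  0.69 -0.38] F [-0.06 -0.39  1.71] M [-0.239 -0.051 -0.037] op 0.162
edge [np.float64(163.22)] [69, 70, 70, 72, 74, 65, 53, 53, 54, 54, 73, 95, 101, 107, 111, 99, 87, 85]
```

Call:
{"api": "carry_out", "payload": {"commands": [[[0, 0, -0.08, 0, 0, -0.02, 1.4], [0, 0, -0.16, 0, 0, -0.04, 1.4], [0, 0, -0.24, 0, 0, -0.06, 1.4]]]}}

```text
clock: 11.27
tool_pos: [0.5871, -0.0912, 0.1433]
eef_rot: [0.622, 0.783, -0.0, -0.0]
contact_force: [0.0, -0.4, 1.7]
opening: 0.156
```

```bash
python3 edge.py pics/e11.png
```

```text
t 11.27 pos [ 0.5871 -0.0912  0.1433] yaw 103.08 z [-0. -0. -1.] q [ 0.35  0.82 -0.49  1.74  0.55  0.72 -0.2 ] F [ 0.05 -0.43  1.71] M [-0.228 -0.078 -0.052] op 0.1558
edge [np.float64(162.92)] [69, 69, 69, 72, 73, 61, 52, 53, 54, 53, 73, 95, 101, 107, 110, 98, 86, 85]
```

Call:
{"api": "carry_out", "payload": {"commands": [[[0, 0, -0.08, 0, 0, -0.02, 1.4], [0, 0, -0.16, 0, 0, -0.04, 1.4], [0, 0, -0.24, 0, 0, -0.06, 1.4]]]}}

```text
clock: 11.57
tool_pos: [0.587, -0.0911, 0.1438]
eef_rot: [0.524, 0.852, -0.0, -0.0]
contact_force: [-0.1, -1.3, 0.6]
opening: 0.157
```

```bash
python3 edge.py pics/e12.png
```

```text
t 11.57 pos [ 0.587  -0.0911  0.1438] yaw 116.8 z [-0.001 -0.    -1.   ] q [ 0.39  0.83 -0.56  1.74  0.61  0.75 -0.02] F [-0.13 -1.28  0.64] M [-0.147 -0.087 -0.098] op 0.1571
edge [np.float64(162.89)] [69, 69, 69, 71, 70, 61, 51, 52, 53, 53, 74, 95, 101, 108, 111, 98, 87, 85]
```

Call:
{"api": "carry_out", "payload": {"commands": [[[0, 0, -0.08, 0, 0, -0.02, 1.4], [0, 0, -0.16, 0, 0, -0.04, 1.4], [0, 0, -0.24, 0, 0, -0.06, 1.4]]]}}

```text
clock: 11.87
tool_pos: [0.5869, -0.091, 0.1443]
eef_rot: [0.418, 0.908, -0.0, -0.0]
contact_force: [0.2, -0.3, -0.1]
opening: 0.157
```

```bash
python3 edge.py pics/e13.png
```

```text
t 11.87 pos [ 0.5869 -0.091   0.1443] yaw 130.52 z [-0.001  0.    -1.   ] q [ 0.42  0.85 -0.62  1.74  0.67  0.78  0.17] F [ 0.21 -0.31 -0.07] M [-0.118 -0.105 -0.111] op 0.1574
edge [np.float64(162.77)] [69, 68, 69, 71, 70, 60, 52, 52, 52, 54, 73, 96, 101, 107, 111, 99, 87, 85]
```

Call:
{"api": "carry_out", "payload": {"commands": [[[0, 0, -0.08, 0, 0, -0.02, 1.4], [0, 0, -0.16, 0, 0, -0.04, 1.4], [0, 0, -0.24, 0, 0, -0.06, 1.4]]]}}

```text
clock: 12.17
tool_pos: [0.5869, -0.0909, 0.1449]
eef_rot: [0.307, 0.952, -0.0, -0.0]
contact_force: [0.5, -0.2, 0.5]
opening: 0.157
```

```bash
python3 edge.py pics/e14.png
```

```text
t 12.17 pos [ 0.5869 -0.0909  0.1449] yaw 144.25 z [-0.001  0.    -1.   ] q [ 0.45  0.86 -0.68  1.74  0.72  0.81  0.37] F [ 0.48 -0.19  0.45] M [-0.059 -0.128 -0.017] op 0.1573
edge [np.float64(162.7)] [69, 69, 70, 72, 69, 59, 52, 51, 52, 52, 68, 88, 96, 104, 108, 97, 87, 85]
```

View pics/e14z.png

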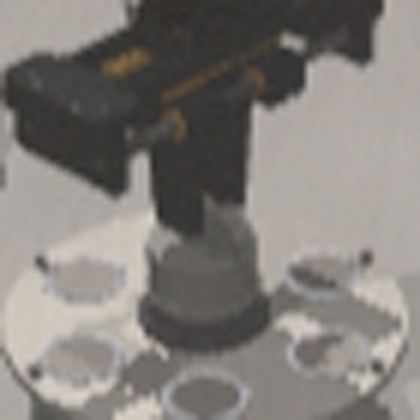

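Call:
{"api": "carry_out", "payload": {"commands": [[[0, 0, -0.08, 0, 0, -0.02, 1.4], [0, 0, -0.16, 0, 0, -0.04, 1.4], [0, 0, -0.24, 0, 0, -0.06, 1.4]]]}}

```text
clock: 12.47
tool_pos: [0.5868, -0.0909, 0.1454]
eef_rot: [0.191, 0.982, 0.0, -0.001]
contact_force: [0.5, 0.4, -1.4]
opening: 0.156
```

```bash
python3 edge.py pics/e15.png
```

```text
t 12.47 pos [ 0.5868 -0.0909  0.1454] yaw 157.99 z [-0.001  0.    -1.   ] q [ 0.48  0.88 -0.74  1.73  0.77  0.85  0.57] F [ 0.47  0.43 -1.38] M [ 0.076 -0.09  -0.09 ] op 0.1562
edge [np.float64(162.69)] [70, 70, 71, 72, 69, 59, 52, 52, 53, 53, 70, 88, 89, 96, 103, 92, 81, 79]
```

Call:
{"api": "carry_out", "payload": {"commands": [[[0, 0, -0.08, 0, 0, -0.02, 1.4], [0, 0, -0.16, 0, 0, -0.04, 1.4]]]}}

```text
clock: 12.68
tool_pos: [0.587, -0.0909, 0.1458]
eef_rot: [0.112, 0.994, 0.0, -0.0]
contact_force: [1.0, -0.7, -0.8]
opening: 0.158
```

```bash
python3 edge.py pics/e16.png
```

```text
t 12.68 pos [ 0.587  -0.0909  0.1458] yaw 167.12 z [-0.001  0.    -1.   ] q [ 0.5   0.89 -0.78  1.73  0.8   0.87  0.7 ] F [ 1.05 -0.68 -0.81] M [ 0.03  -0.176 -0.009] op 0.1579
edge [np.float64(162.81)] [70, 70, 71, 74, 71, 60, 52, 53, 54, 54, 71, 89, 87, 92, 100, 90, 76, 74]
```

Call:
{"api": "carry_out", "payload": {"commands": [[[0, 0, -0.08, 0, 0, -0.02, 1.4], [0, 0, -0.16, 0, 0, -0.04, 1.4]]]}}

```text
clock: 12.9
tool_pos: [0.5868, -0.0911, 0.1463]
eef_rot: [0.032, 0.999, -0.0, -0.001]
contact_force: [-0.9, -1.0, -0.1]
opening: 0.158
```

```bash
python3 edge.py pics/e17.png
```

```text
t 12.9 pos [ 0.5868 -0.0911  0.1463] yaw 176.28 z [-0.001 -0.    -1.   ] q [ 0.52  0.9  -0.82  1.73  0.83  0.89  0.84] F [-0.91 -1.04 -0.15] M [-0.111 -0.047  0.01 ] op 0.1576
edge [np.float64(164.21)] [70, 71, 71, 71, 72, 74, 64, 54, 55, 54, 75, 97, 94, 91, 99, 90, 77, 74]
```

Call:
{"api": "carry_out", "payload": {"commands": [[[0, 0, 0, 0, 0, 0, 2.0], [0, 0, 0, 0, 0, 0, 2.0], [0, 0, 0, 0, 0, 0, 2.0]]]}}

```text
clock: 13.2
tool_pos: [0.5873, -0.0908, 0.1466]
eef_rot: [0.032, 0.999, 0.0, 0.0]
contact_force: [-0.6, -0.2, -0.2]
opening: 0.223
```

```bash
python3 edge.py pics/e18.png
```

```text
t 13.2 pos [ 0.5873 -0.0908  0.1466] yaw 176.31 z [ 0.  0. -1.] q [ 0.52  0.9  -0.82  1.73  0.83  0.89  0.84] F [-0.64 -0.18 -0.23] M [ 0.017 -0.143  0.063] op 0.2227
edge [np.float64(164.13)] [70, 70, 70, 70, 72, 72, 63, 54, 54, 54, 76, 98, 93, 91, 99, 90, 76, 74]
```

View pics/e18z.png

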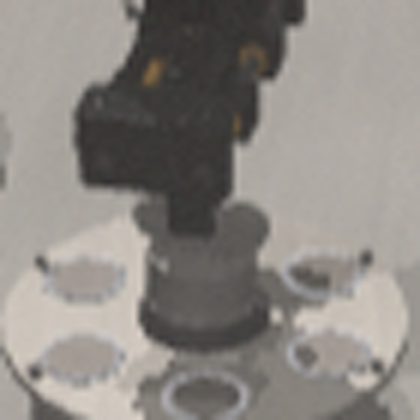

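Call:
{"api": "carry_out", "payload": {"commands": [[[0, 0, 0, 0, 0, 0.7, 2.0], [0, 0, 0, 0, 0, 1.3, 2.0], [0, 0, 0, 0, 0, 1.3, 2.0], [0, 0, 0, 0, 0, 1.3, 1.4], [0, 0, 0, 0, 0, 1.3, 1.4]]]}}

```text
clock: 13.67
tool_pos: [0.5869, -0.0914, 0.1333]
eef_rot: [0.031, 1.0, -0.0, -0.0]
contact_force: [-1.1, -1.0, -1.2]
opening: 0.161
```

Call:
{"api": "carry_out", "payload": {"commands": [[[0, 0, 0.1, 0, 0, 0, 1.4], [0, 0, 0.2, 0, 0, 0.02, 1.4], [0, 0, 0.3, 0, 0, 0.04, 1.4], [0, 0, 0.4, 0, 0, 0.06, 1.4], [0, 0, 0.5, 0, 0, 0.08, 1.4], [0, 0, 0.6, 0, 0, 0.1, 1.4], [0, 0, 0.7, 0, 0, 0.12, 1.4], [0, 0, 0.7, 0, 0, 0.12, 1.4]]]}}

```text
clock: 14.33
tool_pos: [0.5872, -0.0913, 0.1326]
eef_rot: [0.373, 0.928, -0.0, 0.0]
contact_force: [-0.7, 0.2, -0.8]
opening: 0.16
```

```bash
python3 edge.py pics/e19.png
```

```text
t 14.33 pos [ 0.5872 -0.0913  0.1326] yaw 136.26 z [ 0.    -0.001 -1.   ] q [ 0.43  0.87 -0.64  1.74  0.71  0.77  0.24] F [-0.74  0.21 -0.77] M [-0.095 -0.085 -0.008] op 0.1602
edge [np.float64(164.37)] [69, 68, 68, 68, 69, 71, 66, 55, 52, 52, 70, 93, 101, 107, 111, 99, 87, 84]
```

View pics/e19z.png

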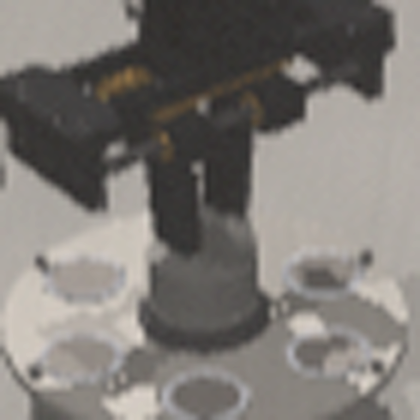

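The nut is moving down smoothly with hardly any force. I'll keep turning forward.

Call:
{"api": "carry_out", "payload": {"commands": [[[0, 0, 0.1, 0, 0, 0.02, 1.4], [0, 0, 0.2, 0, 0, 0.04, 1.4], [0, 0, 0.3, 0, 0, 0.07, 1.4], [0, 0, 0.4, 0, 0, 0.09, 1.4], [0, 0, 0.5, 0, 0, 0.11, 1.4], [0, 0, 0.6, 0, 0, 0.13, 1.4], [0, 0, 0.7, 0, 0, 0.15, 1.4], [0, 0, 0.8, 0, 0, 0.17, 1.4], [0, 0, 0.8, 0, 0, 0.17, 1.4]]]}}

```text
clock: 15.13
tool_pos: [0.5871, -0.0911, 0.1308]
eef_rot: [0.703, 0.711, -0.0, 0.0]
contact_force: [-1.4, -0.7, -0.3]
opening: 0.155
```

```bash
python3 edge.py pics/e20.png
```

```text
t 15.13 pos [ 0.5871 -0.0911  0.1308] yaw 90.59 z [-0. -0. -1.] q [ 0.32  0.83 -0.43  1.75  0.51  0.67 -0.39] F [-1.36 -0.67 -0.34] M [-0.148 -0.009  0.025] op 0.1546
edge [np.float64(164.98)] [69, 70, 69, 69, 70, 72, 72, 62, 54, 54, 73, 95, 101, 107, 110, 98, 87, 85]
```

Call:
{"api": "carry_out", "payload": {"commands": [[[0, 0, 0.1, 0, 0, 0.02, 1.4], [0, 0, 0.2, 0, 0, 0.04, 1.4], [0, 0, 0.3, 0, 0, 0.07, 1.4], [0, 0, 0.4, 0, 0, 0.09, 1.4], [0, 0, 0.4, 0, 0, 0.09, 1.4]]]}}

```text
clock: 15.6
tool_pos: [0.5872, -0.0908, 0.1298]
eef_rot: [0.83, 0.557, -0.0, -0.0]
contact_force: [-0.9, -0.0, 0.5]
opening: 0.16
```

```bash
python3 edge.py pics/e21.png
```

```text
t 15.6 pos [ 0.5872 -0.0908  0.1298] yaw 67.77 z [-0.  0. -1.] q [ 0.26  0.82 -0.32  1.76  0.4   0.63 -0.68] F [-0.93 -0.01  0.47] M [-0.091  0.047  0.008] op 0.1601
edge [np.float64(165.38)] [69, 69, 69, 70, 69, 71, 73, 66, 55, 53, 73, 95, 101, 107, 111, 98, 87, 85]
```

Call:
{"api": "carry_out", "payload": {"commands": [[[0, 0, 0.1, 0, 0, 0.02, 1.4], [0, 0, 0.2, 0, 0, 0.04, 1.4], [0, 0, 0.3, 0, 0, 0.07, 1.4], [0, 0, 0.4, 0, 0, 0.09, 1.4], [0, 0, 0.4, 0, 0, 0.09, 1.4]]]}}

```text
clock: 16.07
tool_pos: [0.5874, -0.0907, 0.1289]
eef_rot: [0.924, 0.382, 0.0, -0.0]
contact_force: [0.1, 0.2, -0.5]
opening: 0.16
```

```bash
python3 edge.py pics/e22.png
```

```text
t 16.07 pos [ 0.5874 -0.0907  0.1289] yaw 44.89 z [ 0.  0. -1.] q [ 0.2   0.81 -0.21  1.76  0.27  0.6  -0.96] F [ 0.1   0.17 -0.45] M [-0.042  0.002 -0.   ] op 0.1595
edge [np.float64(165.53)] [70, 69, 70, 70, 70, 71, 72, 67, 58, 52, 70, 93, 101, 107, 111, 99, 87, 85]
```

Call:
{"api": "carry_out", "payload": {"commands": [[[0, 0, 0.1, 0, 0, 0.02, 1.4], [0, 0, 0.2, 0, 0, 0.04, 1.4], [0, 0, 0.2, 0, 0, 0.04, 1.4]]]}}

```text
clock: 16.37
tool_pos: [0.5873, -0.0909, 0.1284]
eef_rot: [0.958, 0.288, 0.0, -0.0]
contact_force: [-0.9, -0.6, 0.6]
opening: 0.156
```

```bash
python3 edge.py pics/e23.png
```

```text
t 16.37 pos [ 0.5873 -0.0909  0.1284] yaw 33.45 z [ 0.  0. -1.] q [ 0.17  0.81 -0.16  1.76  0.2   0.59 -1.1 ] F [-0.85 -0.55  0.62] M [ 0.032 -0.015 -0.044] op 0.1564
edge [np.float64(165.7)] [70, 69, 69, 69, 69, 69, 71, 68, 59, 52, 69, 89, 97, 104, 109, 97, 85, 83]
```

Call:
{"api": "carry_out", "payload": {"commands": [[[0, 0, 0, 0, 0, 0, 1.0], [0, 0, 0, 0, 0, 0, 1.0], [0, 0, 0, 0, 0, 0, 1.0], [0, 0, 0, 0, 0, 0, 1.0]]], "force": 50}}

```text
clock: 16.75
tool_pos: [0.5872, -0.0911, 0.1283]
eef_rot: [0.958, 0.287, -0.0, -0.0]
contact_force: [0.9, -0.4, -1.2]
opening: 0.131
```

```bash
python3 edge.py pics/e24.png
```

```text
t 16.75 pos [ 0.5872 -0.0911  0.1283] yaw 33.37 z [-0.  0. -1.] q [ 0.17  0.81 -0.16  1.76  0.2   0.59 -1.1 ] F [ 0.88 -0.39 -1.21] M [-0.009 -0.101  0.048] op 0.1311
edge [np.float64(165.72)] [70, 69, 69, 69, 69, 70, 72, 69, 59, 52, 69, 90, 96, 104, 109, 97, 85, 82]
```

Call:
{"api": "carry_out", "payload": {"commands": [[[0, 0, 0.05, 0, 0, 0.01, 1.0], [0, 0, 0.1, 0, 0, 0.02, 1.0], [0, 0, 0.1, 0, 0, 0.02, 1.0]]]}}

```text
clock: 17.05
tool_pos: [0.587, -0.0913, 0.1282]
eef_rot: [0.971, 0.238, -0.0, 0.0]
contact_force: [0.2, -1.0, -0.5]
opening: 0.13
```

```bash
python3 edge.py pics/e25.png
```

```text
t 17.05 pos [ 0.587  -0.0913  0.1282] yaw 27.51 z [-0. -0. -1.] q [ 0.15  0.81 -0.13  1.76  0.17  0.58 -1.17] F [ 0.21 -1.01 -0.53] M [-0.042  0.037  0.003] op 0.1298
edge [np.float64(165.67)] [70, 68, 69, 69, 69, 70, 71, 68, 59, 52, 69, 89, 94, 101, 107, 94, 82, 80]
```

Call:
{"api": "carry_out", "payload": {"commands": [[[0, 0, 0.05, 0, 0, 0.01, 1.0], [0, 0, 0.1, 0, 0, 0.02, 1.0], [0, 0, 0.1, 0, 0, 0.02, 1.0]]]}}

```text
clock: 17.35
tool_pos: [0.5871, -0.0913, 0.1282]
eef_rot: [0.982, 0.189, -0.0, 0.0]
contact_force: [-1.5, -0.6, 0.7]
opening: 0.13
```

```bash
python3 -c "
from h import *
st()"
```

```text
t 17.35 pos [ 0.5871 -0.0913  0.1282] yaw 21.83 z [-0. -0. -1.] q [ 0.13  0.81 -0.1   1.76  0.13  0.58 -1.24] F [-1.49 -0.57  0.72] M [-0.123  0.179 -0.036] op 0.1304
```

Call:
{"api": "carry_out", "payload": {"commands": [[[0, 0, 0.05, 0, 0, 0.01, 1.0], [0, 0, 0.1, 0, 0, 0.02, 1.0], [0, 0, 0.1, 0, 0, 0.02, 1.0]]]}}

```text
clock: 17.6
tool_pos: [0.5872, -0.0914, 0.1282]
eef_rot: [0.99, 0.14, 0.0, 0.0]
contact_force: [-0.5, -1.6, 3.1]
opening: 0.133
```

```bash
python3 -c "
from h import *
st()"
```

```text
t 17.6 pos [ 0.5872 -0.0914  0.1282] yaw 16.15 z [ 0.    -0.001 -1.   ] q [ 0.12  0.81 -0.07  1.76  0.1   0.58 -1.31] F [-0.54 -1.6   3.08] M [-0.156  0.269 -0.02 ] op 0.1333
```

Call:
{"api": "carry_out", "payload": {"commands": [[[0, 0, 0.05, 0, 0, 0.01, 1.0], [0, 0, 0.1, 0, 0, 0.02, 1.0], [0, 0, 0.1, 0, 0, 0.02, 1.0]]]}}

```text
clock: 17.85
tool_pos: [0.5874, -0.0915, 0.1282]
eef_rot: [0.996, 0.091, 0.0, 0.0]
contact_force: [-0.7, -1.5, 5.3]
opening: 0.132
```

```bash
python3 -c "
from h import *
st()"
```

```text
t 17.85 pos [ 0.5874 -0.0915  0.1282] yaw 10.44 z [ 0.001 -0.001 -1.   ] q [ 0.1   0.81 -0.05  1.76  0.06  0.57 -1.37] F [-0.66 -1.45  5.26] M [-0.199  0.37  -0.004] op 0.1318
```

Call:
{"api": "carry_out", "payload": {"commands": [[[0, 0, 0.05, 0, 0, -0.04, 1.0], [0, 0, 0.1, 0, 0, -0.04, 1.0], [0, 0, 0.1, 0, 0, -0.04, 1.0]]]}}

```text
clock: 18.1
tool_pos: [0.5874, -0.0919, 0.1281]
eef_rot: [0.999, 0.041, 0.0, 0.001]
contact_force: [-0.7, -3.6, 1.6]
opening: 0.131
```

```bash
python3 -c "
from h import *
st()"
```

```text
t 18.1 pos [ 0.5874 -0.0919  0.1281] yaw 4.75 z [ 0.    -0.001 -1.   ] q [ 0.09  0.81 -0.02  1.77  0.03  0.57 -1.44] F [-0.74 -3.56  1.61] M [-0.463  0.078  0.216] op 0.1306
```

Call:
{"api": "carry_out", "payload": {"commands": [[[0, 0, 0.05, 0, 0, 0, 1.0], [0, 0, 0.1, 0, 0, 0, 1.0], [0, 0, 0.1, 0, 0, 0, 1.0]]]}}

```text
clock: 18.35
tool_pos: [0.5875, -0.0921, 0.1282]
eef_rot: [1.0, -0.007, 0.0, 0.001]
contact_force: [0.4, -4.3, 2.5]
opening: 0.133
```

```bash
python3 -c "
from h import *
st()"
```

```text
t 18.35 pos [ 0.5875 -0.0921  0.1282] yaw -0.85 z [ 0.001 -0.002 -1.   ] q [ 0.07  0.81  0.01  1.77 -0.    0.57 -1.5 ] F [ 0.38 -4.25  2.46] M [-0.809 -0.003  0.874] op 0.1332
```

Call:
{"api": "carry_out", "payload": {"commands": [[[0, 0, 0.05, 0, 0, 0, 1.0], [0, 0, 0.1, 0, 0, 0, 1.0], [0, 0, 0.1, 0, 0, 0, 1.0]]]}}

```text
clock: 18.6
tool_pos: [0.5878, -0.0921, 0.1282]
eef_rot: [0.998, -0.057, 0.001, 0.001]
contact_force: [0.1, -5.4, 0.8]
opening: 0.137
```

```bash
python3 -c "
from h import *
st()"
```

```text
t 18.6 pos [ 0.5878 -0.0921  0.1282] yaw -6.56 z [ 0.001 -0.002 -1.   ] q [ 0.06  0.81  0.03  1.77 -0.04  0.57 -1.57] F [ 0.13 -5.37  0.82] M [-0.971 -0.21   1.115] op 0.1368
```

Call:
{"api": "carry_out", "payload": {"commands": [[[0, 0, 0, 0, 0, 0, 2.5], [0, 0, 0, 0, 0, 0, 4.5], [0, 0, 0, 0, 0, 0, 4.5], [0, 0, 0, 0, 0, 0, 4.5], [0, 0, 0, 0, 0, -3, 4.5], [0, 0, 0, 0, 0, -6, 4.5], [0, 0, 0, 0, 0, -10, 4.5], [0, 0, 0, 0, 0, -10, 4.5]]]}}

```text
clock: 19.27
tool_pos: [0.5913, -0.0913, 0.2348]
eef_rot: [0.998, -0.059, 0.006, -0.0]
contact_force: [0.6, -0.5, 0.2]
opening: 0.51
```

```bash
python3 edge.py pics/e30.png; python3 o3.py .587 -.0905 .084 -5 pics/e30.png pics/o30.png .587 -.0905
```

```text
t 19.27 pos [ 0.5913 -0.0913  0.2348] yaw -6.82 z [ 0.012 -0.001 -1.   ] q [ 0.05  0.66  0.05  1.68 -0.04  0.79 -1.58] F [ 0.63 -0.53  0.17] M [ 0.052 -0.001  0.013] op 0.5101
edge [np.float64(165.76)] [72, 71, 71, 71, 70, 70, 73, 70, 59, 53, 71, 94, 103, 112, 114, 98, 88, 85]
```

View pics/o30.png

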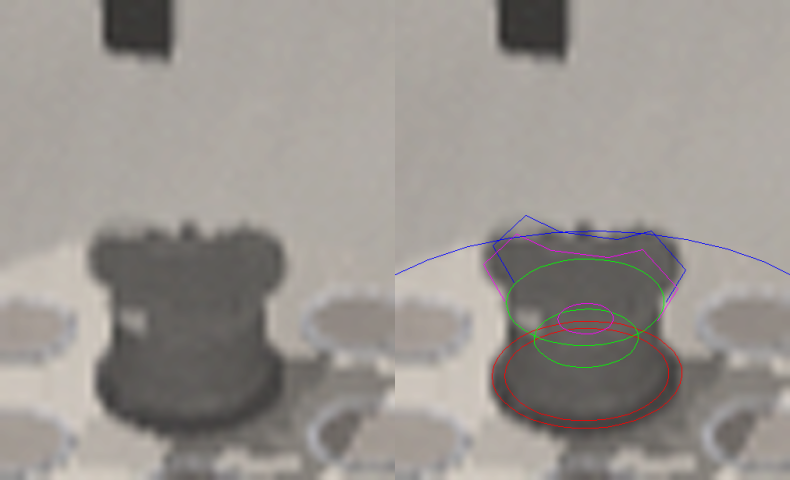

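Call:
{"api": "carry_out", "payload": {"commands": [[[0, 0, 0, 0, 0, -3, 4.5], [0, 0, 0, 0, 0, -3, 4.5], [0, 0, 0, 0, 0, -3, 4.5], [0, 0, 0, 0, 0, -3, 4.5], [0, 0, 0, 0, 0, -3, 4.5], [0, 0, 0, 0, 0, -3, 4.5], [0, 0, 0, 0, 0, -3, 4.5], [0, 0, 0, 0, 0, -3, 4.5]]]}}

```text
clock: 19.98
tool_pos: [0.5869, -0.091, 0.2574]
eef_rot: [0.998, -0.06, -0.001, 0.0]
contact_force: [-0.1, -1.3, -0.4]
opening: 0.513
```

```bash
python3 edge.py pics/e31.png; python3 -c "
import cv2,numpy as np
a=cv2.imread('pics/e30.png').astype(float);b=cv2.imread('pics/e31.png').astype(float)
print(np.abs(a-b)[140:175,225:262].mean())"
```

```text
t 19.98 pos [ 0.5869 -0.091   0.2574] yaw -6.82 z [-0.001  0.    -1.   ] q [ 0.05  0.63  0.05  1.66 -0.04  0.85 -1.58] F [-0.08 -1.34 -0.44] M [ 0.086  0.02  -0.077] op 0.5131
edge [np.float64(165.74)] [71, 70, 70, 70, 70, 70, 72, 69, 60, 53, 71, 92, 101, 112, 119, 108, 95, 93]
3.183268983268983
```

View pics/e31.png

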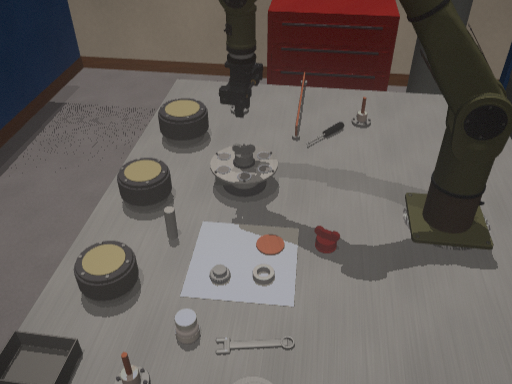

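The nut sits on the boss at (243,155). All the bystanders are where they started, and the gripper is clear.

```bash
python3 -c "
from plant import r
print(r.finish_job())"
```

```text
the job is handed in; nothing more can be done
None
```

The wing nut is threaded down onto the boss and nipped up snug. I handed the job in at about 20 s of the 64 s allowed, and the call reported no verdict.

**What I did:** I gripped the nut by its blade and set it on the spindle. With the jaws loose, I turned it backward until the thread start dropped. I then ran it forward about 170° to the plate's boss, gripping at 50 N for the last part.

**Tightness:** The wrist moment rose from near zero at first bite to about 0.9 N m, then levelled off near 1.1 N m. That is inside the 0.4 to 1.5 N m range. I stopped there and let go. Wrist forces stayed under about 13 N throughout.

**Last checks:**
- **Seating:** in the side picture after release, the foot was level with the boss. Its edge row was the same 0.7 s later (165.76, then 165.74).
- **Surroundings:** the gripper was clear, and the other parts and tools looked to be in their starting places in the side view.

**Checks that disagreed or are uncertain:**
- **First drop:** the nut probably already dropped once in the first 30° or so of backward turning. The picture showed only about half the shift I expected, so I kept turning to a clear second drop half a turn later. Even that one showed about 5 mm in the picture instead of 7 mm.
- **Grip slip:** the blade turned a few degrees less than the tool at the end, so the jaws slipped slightly. I relied on the measured torque, not the angle, for tightness.
- **Top camera:** the arm blocked this view at the spindle, so everything there was checked from the side camera only. I did not test the clamp again after letting go.

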